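Press the roller cap home on the wash pump and shut its cover

TASK

The wash pump lies on its back with its rotor refitted, but one roller's push-on cap is only started on its axle pin and stands proud. Take the setting punch, set its hollow nose over the cap and press the cap steadily straight down, without ramming it, until it is fully home; then stand the punch back in its wooden block and swing the clear cover fully shut. Leave the wash bottle behind the pump standing where it is.

Things in the scene. Friction and masses are not known exactly. Their poses are not given: they have to be found in the camera images.
- pump: white pump on its back, 178 x 120 x 58 mm, fixed. Origin: on the table under the middle of its round head; x points away from the control panel, z up. The grey head is a ring 100 mm across outside, 80 mm inside, rim 93 mm above the table. In it a stiff rotor, at any angle, has three axle pins 24 mm from the middle, each with a roller and a steel push cap; two caps are home, one stands proud
- push_cap (a joint): how far the proud cap is pressed down its pin, m: 0 to 0.002 at the start (teeth just started), 0.008 fully home against the roller. Its teeth bite: it moves only under more than 12 N, slides on at 12 to 14 N, stays where it is left, and the force rises sharply when it is home. It cannot be taken off
- cap_top (a point): top of the proud cap's dome, at its middle: 97 to 99 mm above the table at the start, 91 mm when home, like the other two. The cap is a closed dome 12 mm across and 11 mm high on a flat rim 22 mm across; the rim's upper face, which the punch's nose bears on, is 8.6 mm below this point
- punch: setting punch, 100 mm long, 0.16 kg, standing nose down in the block. Origin: middle of the open nose end; z points up the punch towards its head. Steel nose 22 mm across with a 16 mm bore 24 mm deep, round blue grip 24 mm across from 36 to 88 mm above the nose end, steel head 25 mm across at the top
- punch_block: wooden block 86 x 50 mm and 42 mm high, fixed. Origin: middle of its underside, z up. The punch's hole, 27 mm across with a flared mouth, goes down the middle to a floor 6 mm above the table; the three small holes are not used
- block_seat (a point): centre of the floor of the punch's hole in the block, 36 mm below the block's top: the punch's nose end rests here
- cover (a joint): angle of the clear round cover, rad: 0 shut flat on the head's rim, 1.8 to 2.05 at the start (standing open, leaning back from the head). Stiff hinge: it stays wherever it is left and turns under about 1 to 2 N at its tab. A proud cap fouls it and keeps it from shutting freely
- cover_hinge (a point): middle of the cover's hinge axis, 58 mm to the pump's +y side of the head's middle and 97 mm above the table; the axis runs along the pump's x
- cover_tab (a point): middle of the black tab, 24 mm wide and 4 mm thick, at the cover's free edge, 117 mm from the hinge axis. The cover is a 100 mm disc 3.5 mm thick with a black rim
- wash_bottle: white wash bottle, 70 mm across and 199 mm high, behind the pump; bystander. Origin: on the table near its middle. Left of it, from about 0.62 m ahead of the robot (x), stands a fixed stack of instruments 0.46 m high (y from -0.25 to 0.12): draw the arm in and swing it round in front of that stack
There are look-alikes about, which are no part of the job. Of the things that look like the punch, the smaller one is meant.

How it is judged:
By the outcome, as a careful person would: the job done as asked, in the order asked, and still so for the second after the job is handed in, with the robot touching nothing.
It also fails if it takes over 64 s, if anything falls off the work surface, if the arm or the gripper's body presses on something with over 40 N, if the wrist force passes 120 N, or if a joint passes its speed limit or range.

ROBOT

A 6-joint arm with a two-finger parallel gripper is mounted at the origin on a cart in front of the work surface, level with it; the furniture and walls round the work are solid. World frame = base frame: x ahead of the robot, y to its left, z up, the work surface at z = 0. Lengths are in m, angles in rad, forces in N, time in s.
With the tool pointing down it reaches from about 0.325 to 0.9 m from the base axis. Payload 6.1 kg.
Tool frame: the origin (TCP) lies at the very end of the fingers, on their centre line; the grasp point (between the pads) lies 19 mm behind it (r.tcp_to_grasp is the distance from the TCP to the grasp point, in m); z points along the fingers, y is the line along which they close (so a half turn about z gives the same grasp; the last joint's range is limited). The gripper opens to 87 mm and grips with 3 to 60 N. Pads are 19 mm wide; open, the fingers measure 117 mm over their backs; the gripper's body (75 mm by 190 mm) begins 51 mm behind the grasp point.
Start: joints at [-1.242, 0.22, 1.526, -0, 1.395, -0.126], TCP at [0.275, -0.561, 0.186] pointing down, gripper open.
Joint ranges: [-2.98, 2.98], [-0.91, 2.08], [0.09, 2.57], [-1.24, 4.39], [0.2, 2.65], [-2.68, 2.68]. Speed limits (rad/s): [2.57, 2.57, 3.01, 3.14, 3.14, 3.14].

INTERFACE

Orientations are given as a unit quaternion [w, x, y, z].
In Python, from rig import r gives the robot as it stands. The module is installed in compiled form; this text tells all that it offers.
- The arm moves only by the shell command python3 -m pendant 'ROWS' [FORCE]. ROWS is a JSON object of lists of equal length, an entry for each row: "delta_rot": the turn, a rotation vector about the tool's x, y, z in degrees, a list of three; "offset": the shift along the tool's x, y, z in mm, a list of three; "hand": the closure, from 0 (fully open) to 1 (shut). In form: {"delta_rot": [[rx, ry, rz], ...], "offset": [[x, y, z], ...], "hand": [hand, ...]}. A call has exactly 10 rows; each row is the pose to reach, as a shift and turn from the pose commanded when the call began, along the tool's axes at that moment; what a row does not reach only later rows make up. A row lasts 1/8 s, in which the tool goes at most 62.5 mm and 10.7 degrees, less where a joint would pass 70% of its speed; a pose out of reach is approached as far as the arm can. A call with a gripper value outside its range is refused whole. The fingers move at their own pace and stop on an object; FORCE is the grip in N (left out, the last holds). Time passes only in rows, so rows that repeat a pose let the fingers close, or fill a call up. It gives the time, the measured TCP pose, the force, the opening and the grip force at its end, in the units of the state.
- r.state(): the state, without advancing time (a new reading comes with each control period).
- r.get_image(name): name is "side" or "top"; returns a dict with "img" (480x640x3 uint8, red, green, blue), "mtx" (3x3 intrinsics, pixels), "dist_coeffs" ([k1, k2, p1, p2, k3] as OpenCV has them; the pictures are not rectified), "position" and "attitude" of the camera in the world. Camera axes: x right, y down, z forward; pixel columns grow to the right and rows downward; lengths in m; the calibration is good to about 2 mm. A picture is of the moment at which its call begins. There is no depth.
- r.hand_in(): hands the job in; it is judged then, once.
The state is a dict: "t": time; "joint_pos": joint angles; "joint_velocities": joint speeds; "effort": joint torques, N m; "position": TCP position; "ee_rot": TCP orientation; "contact_force": force on the tool from outside, world axes, zero at the start; "ft_torque": the same for the moment, N m; "grip_width": finger opening in m; "grip_force": force on a finger pad.
Only numpy, scipy, OpenCV 4.12 (cv2) and the standard library are available. Lean on these libraries where they do the work, as an engineer would, in place of code of your own. Each camera call takes 0.05 s, during which the arm holds its last target. There are 200 camera calls.

## Working session

There is one attempt and no reset: what is moved stays moved. The work goes in short steps, Python scripts to look and compute and a shell command to move; the robot and the scene stay as the last step left them, time stands still between calls to the robot, and variables do not carry over. Pictures are saved under pics/ and viewed, at most 10 in all, crops included, and the job is handed in when it is done.

```bash
mkdir -p pics; python3 - <<'E'
from rig import r
import cv2
for n in("side","top"):
    d=r.get_image(n); cv2.imwrite(f"pics/{n}0.png",d["img"][:,:,::-1]); print(n,d["mtx"],d["dist_coeffs"],d["position"],d["attitude"])
print(r.state())
E
```

```text
side [[532.22204643   0.         327.9774303 ]
 [  0.         532.22204643 231.23862864]
 [  0.           0.           1.        ]] [-0.04848491  0.          0.          0.          0.        ] [0.5529046  0.40574415 0.58589557] [ 0.00153467 -0.02888552  0.88844499 -0.45807071]
top [[515.92401371   0.         312.92145514]
 [  0.         515.92401371 241.8042139 ]
 [  0.           0.           1.        ]] [-0.07501808  0.          0.          0.          0.        ] [ 0.44683941 -0.28170232  0.95575959] [ 0.05739759 -0.69638612  0.71367443 -0.04920058]
{'t': 0.1, 'joint_pos': array([-1.24207598e+00,  2.21146786e-01,  1.52752711e+00,  1.83761562e-05,
        1.39471414e+00, -1.26111629e-01]), 'joint_velocities': array([-9.03769321e-04, -1.44537407e-03, -1.64037198e-03,  6.44785228e-05,
       -7.72955002e-04,  4.21562153e-04]), 'effort': array([ 1.28039290e-03, -4.95941377e+01, -3.88519657e+01,  7.02403416e-02,
        5.15786489e-02, -5.94728908e-05]), 'position': array([ 0.27435659, -0.56084758,  0.18463092]), 'ee_rot': array([-8.94004982e-04,  9.74252212e-01,  2.25459133e-01, -8.17865262e-05]), 'contact_force': array([ 0.08174612, -0.0236655 ,  0.10441199]), 'ft_torque': array([ 0.01000903,  0.0332362 , -0.00541403]), 'grip_force': 0.0, 'grip_width': 0.08693210310046705}
```

View pics/side0.png

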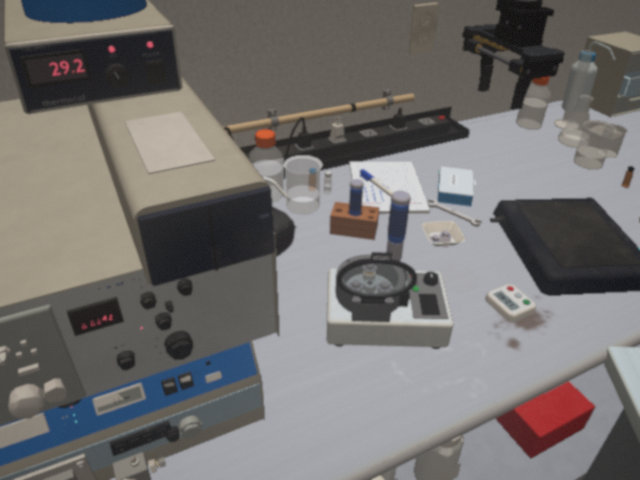

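View pics/top0.png

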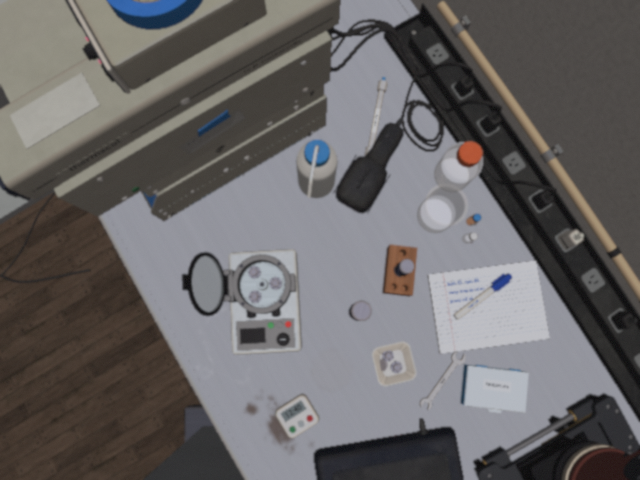

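```bash
cat > h.py <<'E'
import numpy as np,cv2
from rig import r
from scipy.spatial.transform import Rotation as R
def rot(q): return R.from_quat([q[1],q[2],q[3],q[0]]).as_matrix()
def ray(d,uv):
    p=cv2.undistortPoints(np.array([[uv]],float),d["mtx"],d["dist_coeffs"])[0,0]
    v=rot(d["attitude"])@np.array([p[0],p[1],1]); return np.array(d["position"]),v/np.linalg.norm(v)
def onz(d,uv,z):
    o,v=ray(d,uv); return o+v*(z-o[2])/v[2]
def proj(d,P):
    A=rot(d["attitude"]).T; P=np.atleast_2d(np.array(P,float))
    c=(A@(P-d["position"]).T).T
    return cv2.projectPoints(c,np.zeros(3),np.zeros(3),d["mtx"],d["dist_coeffs"])[0][:,0]
def two(d1,u1,d2,u2):
    o1,v1=ray(d1,u1);o2,v2=ray(d2,u2)
    s=np.linalg.lstsq(np.c_[v1,-v2],o2-o1,rcond=None)[0]
    a,b=o1+s[0]*v1,o2+s[1]*v2; return (a+b)/2,np.linalg.norm(a-b)
def tool(dw):  # world vector -> tool mm
    return rot(r.state()["ee_rot"]).T@np.array(dw)*1000
def save(d,name,x0,y0,x1,y1,k):
    cv2.imwrite("pics/"+name,cv2.resize(d["img"][y0:y1,x0:x1,::-1],None,fx=k,fy=k,interpolation=cv2.INTER_CUBIC))
E
python3 - <<'E'
from h import *
t=r.get_image("top");s=r.get_image("side")
print("punch0",onz(t,(405,267),.106),two(t,(405,267),s,(356,183)))
print("punch1",onz(t,(360,310),.1),two(t,(360,310),s,(400,195)))
print("blockcorners",[onz(t,p,.042).round(3) for p in((390,246),(417,248),(412,296),(385,293))])
print("pump corners",[onz(t,p,.058).round(3) for p in((230,252),(296,251),(300,350),(232,352))])
print("head",onz(t,(265,284),.093),"tab",two(t,(186,282),s,(380,257)))
print("bottle",onz(t,(316,172),0.1))
a=cv2.resize(t["img"][235:360,170:310,::-1],(560,500),interpolation=cv2.INTER_CUBIC)
b=cv2.resize(t["img"][235:335,375:435,::-1],(240,400),interpolation=cv2.INTER_CUBIC)
o=np.zeros((500,800,3),np.uint8);o[:,:560]=a;o[:400,560:]=b
cv2.imwrite("pics/c1.png",o)
save(s,"c2.png",310,170,460,350,4) if 0 else cv2.imwrite("pics/c2.png",cv2.resize(s["img"][170:350,315,::-1] if 0 else s["img"][170:320,310:460,::-1],(600,600),interpolation=cv2.INTER_CUBIC))
E
```

```text
punch0 [ 0.53013196 -0.42463217  0.106     ] (array([ 0.53268366, -0.42548513,  0.1022955 ]), np.float64(0.004373106485907936))
punch1 [ 0.46159363 -0.34809576  0.1       ] (array([ 0.46214303, -0.34590842,  0.13009669]), np.float64(0.002156100887777041))
blockcorners [array([ 0.575, -0.41 ,  0.042]), array([ 0.57 , -0.459,  0.042]), array([ 0.485, -0.445,  0.042]), array([ 0.491, -0.398,  0.042])]
pump corners [array([ 0.569, -0.126,  0.058]), array([ 0.568, -0.243,  0.058]), array([ 0.397, -0.246,  0.058]), array([ 0.396, -0.129,  0.058])]
head [ 0.50873234 -0.19130183  0.093     ] tab (array([ 0.50765694, -0.08608426,  0.20180578]), np.float64(0.0023614852345511185))
bottle [ 0.69802272 -0.28141859  0.1       ]
```

View pics/c1.png

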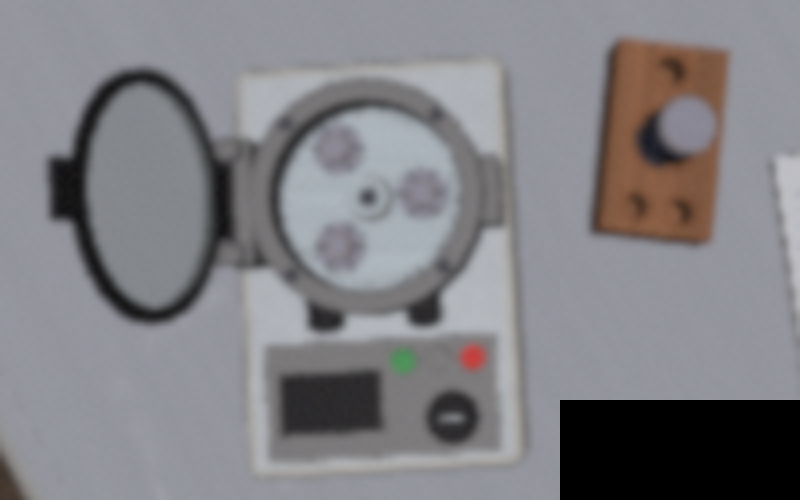

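View pics/c2.png

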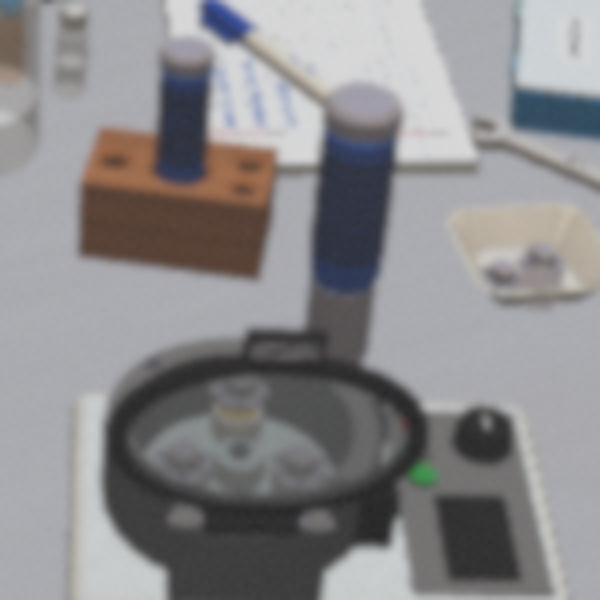

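The look-alikes are the punch in the wooden block (top px 406,267, side px 356,183) and a standing one (top px 360,310, side px 400,195). The standing one comes out about 130 mm tall, so the smaller one in the block is the one meant, and the crops confirm it. The proud cap is the one nearest −y (top px 275.5,283, side px 370,266). Its yellowish pin shows below it in the side view.

```bash
python3 - <<'E'
from h import *
t=r.get_image("top");s=r.get_image("side")
p,e=two(t,(406.7,266.5),s,(356.5,182));print("punch",onz(t,(406.7,266.5),.106),p,e)
print("big top",two(t,(360,310),s,(400,194)))
c=onz(t,(275.5,283.2),.098);print("cap",c,two(t,(275.5,283.2),s,(370,265.5)),proj(s,c))
print("others",onz(t,(254.5,272),.091),onz(t,(255,296.5),.091),"rotor mid",onz(t,(262.5,284.5),.085))
print("head outer ring mid", onz(t,(170+366/4,235+195/4),.093))
st=r.state();T=rot(st["ee_rot"]);print(T.round(3))
# target: tool y along +-x, z down
for yx in(1,-1):
    Td=np.c_[np.cross([0,yx*0+0,-1],[0,0,0]),np.zeros(3),np.zeros(3)]
    y=np.array([yx,0,0]);z=np.array([0,0,-1]);x=np.cross(y,z);Td=np.c_[x,y,z]
    print(yx,np.degrees(R.from_matrix(T.T@Td).as_rotvec()))
print("off to punch z.20",tool(np.array([onz(t,(406.7,266.5),.106)[0],onz(t,(406.7,266.5),.106)[1],.20])-st["position"]))
E
```

```text
punch [ 0.5308881  -0.42749153  0.106     ] [ 0.5326035  -0.42816047  0.10298565] 0.002832004258182998
big top (array([ 0.46223013, -0.34577093,  0.13207963]), np.float64(0.0024007728264685032))
cap [ 0.50929516 -0.20935687  0.098     ] (array([ 0.5106043 , -0.20869765,  0.08928289]), np.float64(0.001354746164067496)) [[371.75422545 260.74148173]]
others [ 0.52950806 -0.17356621  0.091     ] [ 0.48833342 -0.17408247  0.091     ] rotor mid [ 0.50855955 -0.18621858  0.085     ]
head outer ring mid [ 0.50928788 -0.18542883  0.093     ]
[[ 0.898  0.439 -0.   ]
 [ 0.439 -0.898  0.001]
 [ 0.    -0.001 -1.   ]]
1 [-2.91990401e-02 -2.13518516e-02 -6.39407757e+01]
-1 [-2.41895025e-02  3.30795786e-02  1.16059218e+02]
off to punch z.20 [289.10471304  -7.55604357 -14.69220013]
```

```bash
python3 -m pendant '{"delta_rot":[[0,0,-10],[0,0,-20],[0,0,-30],[0,0,-40],[0,0,-50],[0,0,-60],[0,0,-64],[0,0,-64],[0,0,-64],[0,0,-64]],"offset":[[45,0,-15],[95,-3,-15],[145,-5,-15],[195,-6,-15],[245,-7,-15],[280,-7.5,-15],[289,-7.5,-15],[289,-7.5,-15],[289,-7.5,-15],[289,-7.5,-15]],"hand":[0,0,0,0,0,0,0,0,0,0]}' 10
python3 - <<'E'
from h import *
s=r.get_image("side"); st=r.state();print(st["joint_pos"].round(2),tool(np.array([.5318,-.4278,.061])-st["position"]))
t=r.get_image("top")
o=np.zeros((480,800,3),np.uint8);o[:,:400]=cv2.resize(s["img"][90:270,280:430,::-1],(400,480));o[:,400:]=cv2.resize(t["img"][170:350,330:480,::-1],(400,480));cv2.imwrite("pics/c3.png",o)
E
```

```text
t: 1.55
position: [0.5302, -0.4284, 0.2007]
ee_rot: [0.0, 0.707, 0.707, -0.0]
contact_force: [-0.1, -1.0, 0.4]
grip_width: 0.087
grip_force: 0.0
[-0.8   0.35  1.35 -0.    1.45 -0.79] [  0.56208869   1.58522313 139.74545443]
```

View pics/c3.png

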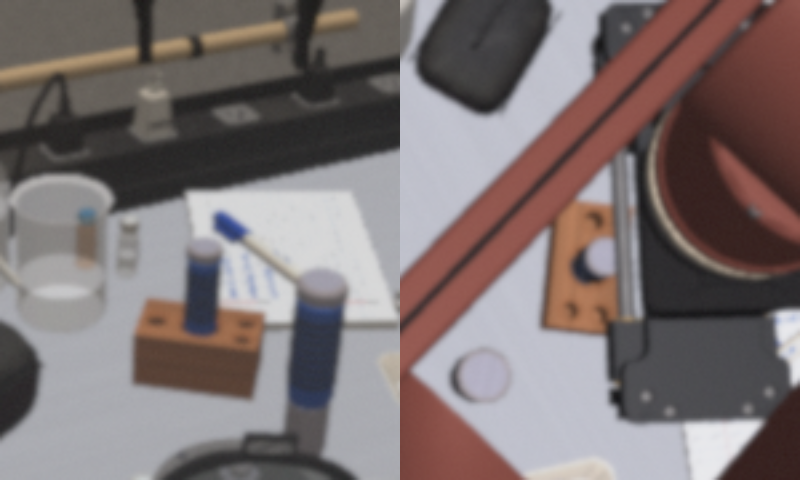

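```bash
python3 - <<'E'
from h import *
s=r.get_image("side");print(proj(s,[[.5302,-.4284,.2007],[.53,-.4284,.106]]))
cv2.imwrite("pics/c4.png",s["img"][:,:,::-1])
E
```

```text
[[361.85650114 132.26802098]
 [358.8127286  180.69806208]]
```

View pics/c4.png

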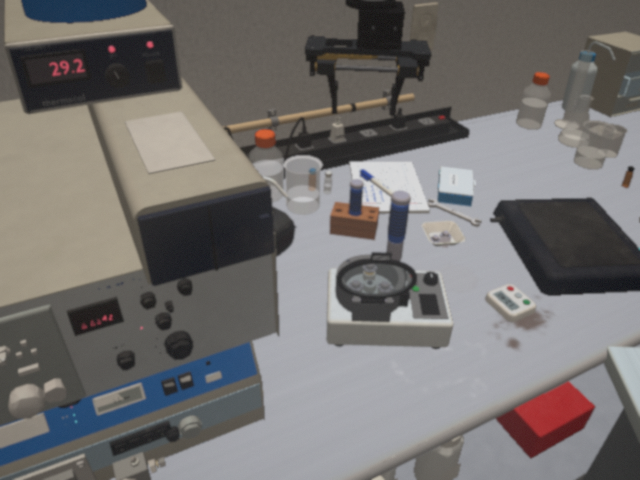

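```bash
python3 -m pendant '{"delta_rot":[[0,0,0],[0,0,0],[0,0,0],[0,0,0],[0,0,0],[0,0,0],[0,0,0],[0,0,0],[0,0,0],[0,0,0]],"offset":[[0,1,20],[0,1,45],[0,1,70],[0,1,95],[0,1,110],[0,1,110],[0,1,110],[0,1,110],[0,1,110],[0,1,110]],"hand":[0,0,0,0,0,0,0,0,0,0]}' 10
python3 - <<'E'
from h import *
s=r.get_image("side"); st=r.state();print(tool(np.array([.5318,-.4278,.061])-st["position"]),proj(s,[st["position"]]))
save(s,"c5.png",290,90,440,250,4)
E
```

```text
t: 2.95
position: [0.5321, -0.428, 0.0912]
ee_rot: [0.0, 0.707, 0.707, -0.0]
contact_force: [0.8, -0.7, 0.8]
grip_width: 0.0873
grip_force: 0.0
[ 0.0828794  -0.20660011 29.9821862 ] [[357.23975516 187.98041193]]
```

View pics/c5.png

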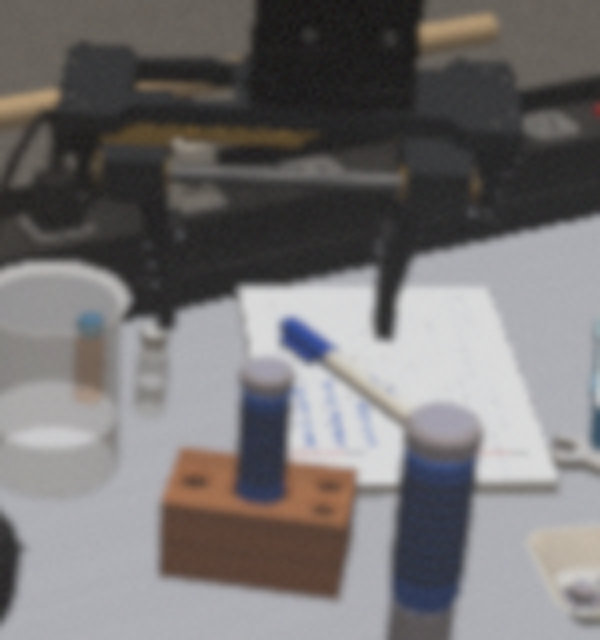

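```bash
python3 - <<'E'
from h import *
s=r.get_image("side");t=r.get_image("top")
for u in((331,171),(386,174)):
    o,v=ray(s,u); print("y=-.428:",(o+v*(-.428-o[1])/v[1]).round(4)," z=.091:",onz(s,u,.091).round(4))
for z in(.09,.15,.2,.25,.3): print(z,proj(t,[[.532,-.428,z]]))
save(t,"c6.png",350,150,510,310,4)
E
```

```text
y=-.428: [ 0.5806 -0.428   0.1234]  z=.091: [ 0.5825 -0.4864  0.091 ]
y=-.428: [ 0.4826 -0.428   0.1226]  z=.091: [ 0.4778 -0.4848  0.091 ]
0.09 [[405.39140255 266.81251515]]
0.15 [[411.63926113 262.90377299]]
0.2 [[417.58582942 259.18111562]]
0.25 [[424.35316321 254.94177652]]
0.3 [[432.12283198 250.07074831]]
```

View pics/c6.png

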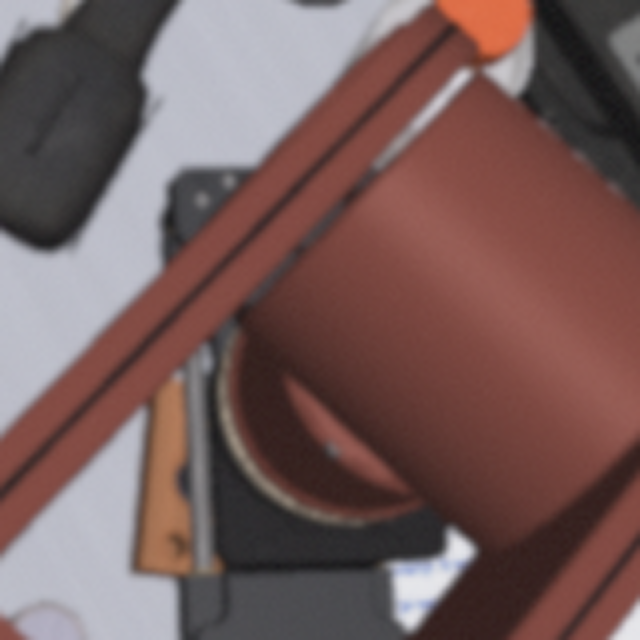

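The fingertips look about 30 mm higher than stated in the side view (px 331,171 and 386,174), and are centred sideways on the punch. This may be the finger linkage drawing back when open. Going to TCP z = 0.061 is safe either way, so I'll go down, close gently and check.

```bash
python3 -m pendant '{"delta_rot":[[0,0,0],[0,0,0],[0,0,0],[0,0,0],[0,0,0],[0,0,0],[0,0,0],[0,0,0],[0,0,0],[0,0,0]],"offset":[[0,0,10],[0,0,20],[0,0,30],[0,0,30],[0,0,30],[0,0,30],[0,0,30],[0,0,30],[0,0,30],[0,0,30]],"hand":[0,0,0,0,0.4,0.6,0.8,1,1,1]}' 6
python3 - <<'E'
from h import *
s=r.get_image("side"); st=r.state();print(st["position"],st["grip_width"],st["grip_force"],st["contact_force"])
save(s,"c7.png",290,90,440,250,4)
E
```

```text
t: 4.35
position: [0.5319, -0.4278, 0.0606]
ee_rot: [-0.0, 0.707, 0.707, 0.0]
contact_force: [0.3, -1.0, -0.8]
grip_width: 0.0346
grip_force: 0.0
[ 0.53185675 -0.4277391   0.06064217] 0.03134566474722963 0.0 [ 0.52543472 -0.05356673 -0.22682965]
```

View pics/c7.png

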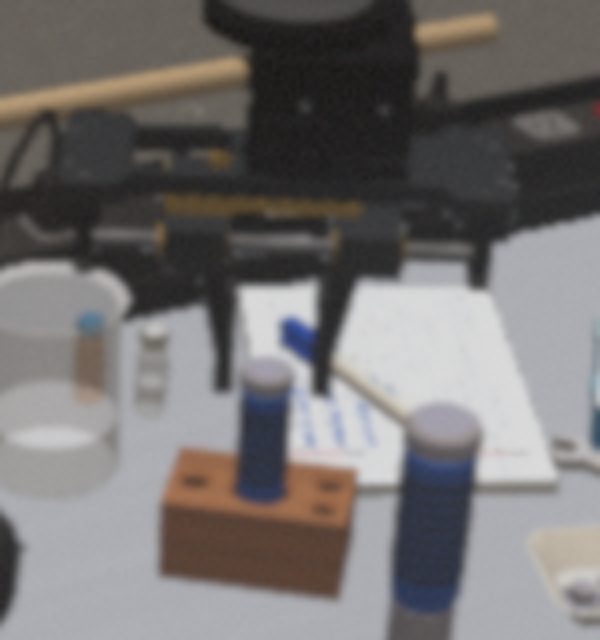

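```bash
python3 - <<'E'
from h import *
s=r.get_image("side")
T=rot([-.000894,.97425,.22546,0]);p=np.array([.27436,-.56085,.18463])
for dz in(0,-.02,-.03,-.04):
  print(dz,proj(s,[p+T@[0,y,dz] for y in(-.051,0,.051)]).round(1).tolist())
im=cv2.imread("pics/side0.png")
# dark pixel columns in the gripper region: lowest dark row per column
g=cv2.cvtColor(im,cv2.COLOR_BGR2GRAY)
for x in range(474,536,4):
    col=g[60:150,x]; ys=np.where(col<50)[0]; print(x,60+ys.max() if len(ys) else None,end="; ")
E
```

```text
0 [[512.1, 127.5], [494.9, 116.9], [478.9, 107.1]]
-0.02 [[514.5, 117.4], [497.0, 107.1], [480.7, 97.5]]
-0.03 [[515.7, 112.2], [498.1, 102.0], [481.7, 92.6]]
-0.04 [[516.9, 107.0], [499.1, 97.0], [482.6, 87.7]]
474 None; 478 None; 482 90; 486 89; 490 76; 494 None; 498 None; 502 None; 506 None; 510 70; 514 107; 518 107; 522 100; 526 89; 530 81; 534 78;
```

```bash
python3 -m pendant '{"delta_rot":[[0,0,0],[0,0,0],[0,0,0],[0,0,0],[0,0,0],[0,0,0],[0,0,0],[0,0,0],[0,0,0],[0,0,0]],"offset":[[0,0,0],[0,0,0],[0,0,0],[0,0,0],[0,0,0],[0,0,0],[0,0,0],[0,0,0],[0,0,0],[0,0,0]],"hand":[1,1,1,1,1,1,1,1,1,1]}' 6
python3 - <<'E'
from h import *
st=r.state();print(st["grip_width"],st["grip_force"],st["contact_force"])
s=r.get_image("side");t=r.get_image("top");
g=cv2.cvtColor(s["img"],cv2.COLOR_RGB2GRAY)
for y in range(166,206,3): print(y,g[y,336:382:2])
E
```

```text
t: 5.7
position: [0.5319, -0.4278, 0.0607]
ee_rot: [0.0, 0.707, 0.707, 0.0]
contact_force: [0.3, -0.2, 0.3]
grip_width: 0.0244
grip_force: 6.0
0.02442504789945291 5.999820362085302 [ 0.27572769 -0.15217874  0.28011547]
166 [ 83 112 127 147 108  46  39  62 169 215 215 213 215 215 202 108  47  41
  56 146 210 215 216]
169 [168 172 172 171 133  57  39  64 172 216 216 212 184 153 157  95  44  45
  94 191 215 216 216]
172 [172 171 173 173 156  80  44  79 181 216 217 205 130  73  71  53  46  53
 146 211 216 215 213]
175 [171 172 171 174 164  97  46  68 172 215 217 206 133  75  60  48  43  64
 154 207 215 215 215]
178 [172 174 173 174 170 126  50  67 167 207 203 201 194 171 102  49  47  81
 160 196 211 211 215]
181 [172 172 173 174 172 127  54  75 145 161 161 160 161 168 137  57  54 109
 141 169 196 207 213]
184 [174 174 174 174 168 113  50  66 114 139 152 153 149 140  99  50  76 171
 191 163 144 172 196]
187 [173 172 172 174 169 127  84  77  81  87  94  96  93  91  89  65  94 178
 191 213 202 163 145]
190 [173 173 174 176 173 173 172 138  69  65  70  70  70  83 145 175 198 208
 192 205 214 208 182]
193 [173 173 174 175 174 174 174 133  59  50  56  56  55  91 176 193 213 213
 199 184 213 211 187]
196 [175 173 174 173 173 171 166 118  56  52  52  52  51 106 193 195 206 214
 201 180 209 215 204]
199 [173 174 173 172 172 174 166 111  55  53  55  51  53 118 204 187 193 215
 210 179 199 216 211]
202 [136 138 143 150 156 159 154  97  54  53  52  52  58 130 194 201 199 209
 209 205 201 204 205]
205 [115 115 113 114 113 116 109  69  54  49  53  54  56 112 165 177 185 192
 201 206 208 212 215]
```

```bash
python3 -m pendant '{"delta_rot":[[0,0,0],[0,0,0],[0,0,0],[0,0,0],[0,0,0],[0,0,0],[0,0,0],[0,0,0],[0,0,0],[0,0,0]],"offset":[[0,0,0],[0,0,0],[0,0,0],[0,0,4],[0,0,8],[0,0,12],[0,0,16],[0,0,17],[0,0,18],[0,0,19]],"hand":[0.55,0.55,0.55,0.55,0.55,0.55,0.55,0.55,0.55,0.55]}' 6
python3 - <<'E'
from h import *
st=r.state();print(st["position"],st["grip_width"],st["contact_force"],r.tcp_to_grasp)
s=r.get_image("side")
g=cv2.cvtColor(s["img"],cv2.COLOR_RGB2GRAY)
for y in range(182,212,3): print(y,g[y,330:390:2])
E
```

```text
t: 7.05
position: [0.532, -0.4279, 0.0418]
ee_rot: [0.0, 0.707, 0.707, 0.0]
contact_force: [0.8, -0.5, -0.4]
grip_width: 0.0391
grip_force: 0.0
[ 0.53198686 -0.42786793  0.04177222] 0.03908131790295205 [ 0.79059958 -0.51989679 -0.38696326] 0.0187
182 [135 157 171 173 172 137  61  46  98 160 150 154 159 162 160 159 167 203
 205 155  61  46  64 152 201 211 212 215 216 216]
185 [156 160 173 173 175 158  83  47 104 156 122 114 131 139 139 128 131 190
 208 161  60  50 111 143 152 183 198 199 208 212]
188 [134 164 173 174 173 162  90  50 112 161 119  81  83  86  84  82 121 178
 193 140  54  73 175 208 189 149 152 181 195 200]
191 [150 170 175 174 173 163  90  51 119 157  97  58  61  60  59  62 127 188
 173 115  51  90 188 215 207 177 173 148 152 184]
194 [170 174 175 175 175 162  87  57 133 163  91  52  53  53  53  56 143 206
 186 107  52  85 168 213 214 195 201 214 186 148]
197 [175 174 175 174 174 167 140 140 155 160  86  52  53  51  53  61 154 209
 188 131 102 129 164 205 216 205 194 215 216 213]
200 [174 172 171 170 169 170 173 174 173 153  80  51  54  52  52  62 169 215
 191 187 213 213 188 201 217 213 195 207 216 215]
203 [173 173 149 119 121 124 129 133 137 123  69  52  50  51  49  66 160 198
 202 199 205 205 206 203 202 203 215 216 216 214]
206 [176 163 129 117 116 114 116 116 116  97  61  50  52  55  50  62 107 136
 141 149 156 172 181 186 195 214 216 216 216 207]
209 [172 144 116  94  86  91 110 120 119  95  58  51  52  52  53  63 102 117
 117 112 104 105 108 113 137 201 213 214 214 201]
```

```bash
python3 -m pendant '{"delta_rot":[[0,0,0],[0,0,0],[0,0,0],[0,0,0],[0,0,0],[0,0,0],[0,0,0],[0,0,0],[0,0,0],[0,0,0]],"offset":[[0,0,0.3],[0,0,0.6],[0,0,0.9],[0,0,1.2],[0,0,1.5],[0,0,1.8],[0,0,2.1],[0,0,2.4],[0,0,2.7],[0,0,3]],"hand":[0.55,0.55,0.55,0.55,0.55,0.55,0.55,0.55,0.55,0.55]}' 6
```

```text
t: 8.35
position: [0.5319, -0.4278, 0.0386]
ee_rot: [-0.0, 0.707, 0.707, -0.0]
contact_force: [1.4, -0.1, -0.7]
grip_width: 0.0388
grip_force: 0.0
```

```bash
python3 -m pendant '{"delta_rot":[[0,0,0],[0,0,0],[0,0,0],[0,0,0],[0,0,0],[0,0,0],[0,0,0],[0,0,0],[0,0,0],[0,0,0]],"offset":[[0,0,2],[0,0,4],[0,0,6],[0,0,8],[0,0,8],[0,0,8],[0,0,8],[0,0,8],[0,0,8],[0,0,8]],"hand":[0.55,0.55,0.55,0.55,0.8,1,1,1,1,1]}' 35
python3 - <<'E'
from h import *
st=r.state();print(st["position"],st["grip_width"],st["grip_force"],st["contact_force"],st["ft_torque"])
s=r.get_image("side")
g=cv2.cvtColor(s["img"],cv2.COLOR_RGB2GRAY)
for y in range(188,215,3): print(y,g[y,330:390:2])
E
```

```text
t: 9.6
position: [0.5319, -0.4278, 0.0307]
ee_rot: [0.0, 0.707, 0.707, 0.0]
contact_force: [0.4, -0.7, -0.9]
grip_width: 0.0229
grip_force: 34.9
[ 0.53192901 -0.42779991  0.03068976] 0.022879035515889514 34.88039614672345 [ 0.38363296 -0.7262892  -0.85257421] [-0.02457764 -0.17776171  0.04592306]
188 [135 165 173 174 172 173 172 148  71  42  52  70  80  84  86  85  78  56
  46  52 141 188 212 211 190 150 151 181 198 200]
191 [153 171 175 174 174 174 174 163  93  44  47  52  54  60  60  57  55  43
  48  93 182 200 205 216 208 178 174 148 153 185]
194 [169 173 176 174 176 175 176 165 101  47  45  50  49  49  50  51  50  48
  51 130 206 198 183 213 215 194 201 214 187 151]
197 [177 175 175 175 175 173 173 164  95  47  46  49  49  51  50  50  47  47
  55 156 214 208 178 206 216 206 196 216 216 214]
200 [176 174 171 171 171 172 173 163  91  51  50  51  51  53  51  51  49  48
  59 163 215 214 188 201 217 214 197 206 216 216]
203 [175 173 147 118 120 126 129 130 122 119  86  52  49  49  51  52  96 149
 151 180 203 206 207 205 202 205 215 216 217 215]
206 [177 166 129 117 116 115 116 116 115 108  72  51  50  52  53  50  89 133
 142 149 157 172 181 188 196 214 217 215 218 208]
209 [170 145 118  93  84  91 109 120 120 105  68  52  53  51  50  53  88 112
 119 112 105 104 107 113 135 203 214 215 215 200]
212 [162 133 123 117 110 111 119 121 116  89  61  56  59  56  57  62  96 120
 123 117  99  91  99 116 110 119 123 123 125 117]
```

```bash
python3 -m pendant '{"delta_rot":[[0,0,0],[0,0,0],[0,0,0],[0,0,0],[0,0,0],[0,0,0],[0,0,0],[0,0,0],[0,0,0],[0,0,0]],"offset":[[0,0,-8],[0,0,-18],[0,0,-32],[0,0,-50],[0,0,-70],[0,0,-90],[0,0,-105],[0,0,-110],[15,-1,-110],[40,-3,-110]],"hand":[1,1,1,1,1,1,1,1,1,1]}' 35
python3 -m pendant '{"delta_rot":[[0,0,0],[0,0,0],[0,0,0],[0,0,0],[0,0,0],[0,0,0],[0,0,0],[0,0,0],[0,0,0],[0,0,0]],"offset":[[30,-3,0],[60,-7,0],[90,-10,0],[120,-13,0],[145,-16,0],[165,-18,0],[175,-19,0],[178.5,-19,0],[178.5,-19,0],[178.5,-19,0]],"hand":[1,1,1,1,1,1,1,1,1,1]}' 35
python3 - <<'E'
from h import *
st=r.state();print(st["position"],st["grip_width"],st["joint_pos"].round(2))
s=r.get_image("side");t=r.get_image("top")
o=np.zeros((600,800,3),np.uint8)
o[:,:480]=cv2.resize(s["img"][170:300,320:424,::-1],(480,600),interpolation=cv2.INTER_CUBIC)
o[:480,480:]=cv2.resize(t["img"][230:350,225:305,::-1],(320,480),interpolation=cv2.INTER_CUBIC)
np.save("s.npy",s["img"]);np.save("t.npy",t["img"])
cv2.imwrite("pics/c8.png",o)
E
```

```text
t: 10.9
position: [0.528, -0.3865, 0.1392]
ee_rot: [-0.001, 0.707, 0.707, 0.0]
contact_force: [0.7, 1.5, -2.9]
grip_width: 0.0232
grip_force: 34.9
t: 12.15
position: [0.5097, -0.21, 0.1407]
ee_rot: [0.0, 0.707, 0.707, -0.0]
contact_force: [-0.3, 0.1, -2.5]
grip_width: 0.0233
grip_force: 34.9
[ 0.50970719 -0.21000851  0.14066776] 0.023278271264929845 [-0.53  0.08  1.77 -0.    1.29 -0.53]
```

View pics/c8.png

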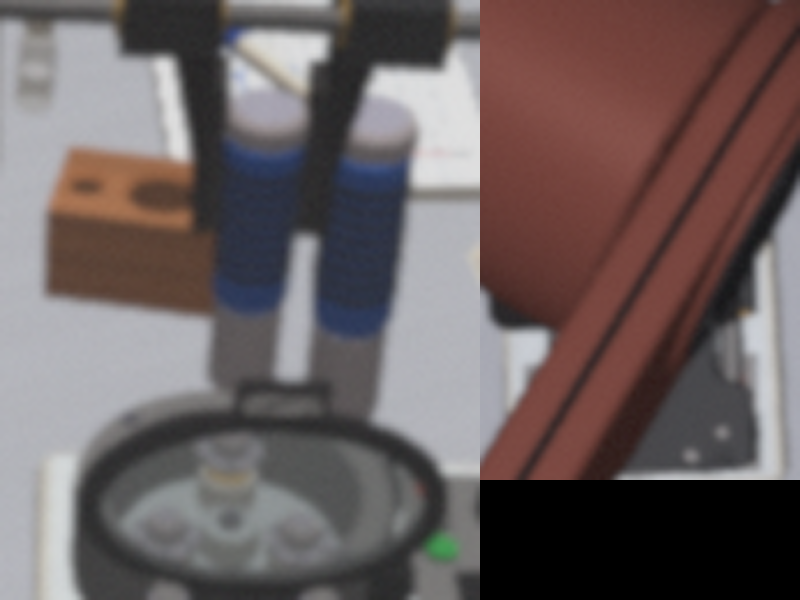

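Side view (last picture): the punch is held over the head. Its nose end is at px (372.7,253) and its head at (377.6,195). The cap is below at about (370,267), seen through the cover, and the block is empty. Next I'll compare these with the projections numerically.

```bash
python3 - <<'E'
from h import *
s=r.get_image("side")
for x,y in((.510,-.209),(.5095,-.2075)):
  print(proj(s,[[x,y,.1167],[x,y,.1167+.036],[x,y,.2167],[x,y,.098],[x,y,.0894]]).round(1).tolist())
im=np.load("s.npy");hsv=cv2.cvtColor(im,cv2.COLOR_RGB2HSV)
g=cv2.cvtColor(im,cv2.COLOR_RGB2GRAY)
# blue grip edges per row
for y in range(206,236,4):
    m=np.where((hsv[y,360:385,1]>90)&(hsv[y,360:385,0]>100)&(hsv[y,360:385,0]<130))[0]; print(y,360+m.min(),360+m.max())
for y in range(238,290,2): print(y,g[y,358:386])
E
```

```text
[[372.2, 250.8], [374.0, 230.6], [377.6, 191.7], [371.3, 260.9], [370.9, 265.4]]
[[372.6, 251.4], [374.4, 231.2], [378.0, 192.3], [371.6, 261.5], [371.2, 266.1]]
206 370 384
210 371 371
214 375 379Traceback (most recent call last):
  File "<stdin>", line 9, in <module>
    return umr_minimum(a, axis, None, out, keepdims, initial, where)
ValueError: zero-size array to reduction operation minimum which has no identity
```

```bash
python3 - <<'E'
from h import *
im=np.load("s.npy");g=cv2.cvtColor(im,cv2.COLOR_RGB2GRAY)
print("    ",np.arange(358,388))
for y in list(range(224,244,6))+list(range(244,284,2)): print(y,g[y,358:388])
E
```

```text
[358 359 360 361 362 363 364 365 366 367 368 369 370 371 372 373 374 375
 376 377 378 379 380 381 382 383 384 385 386 387]
224 [ 74  72  72  70  72  71  72  65  60  51  52  50  50  52  50  52  51  50
  51  50  49  50  50  51  82 121 157 174 173 156]
230 [ 69  72  72  70  70  72  71  66  62  57  55  53  51  50  51  52  51  50
  49  52  49  49  55  80 120 154 173 178 165 137]
236 [ 84  81  78  78  77  75  74  76  76  79  77  73  66  64  62  61  61  61
  61  64  65  75 102 141 168 176 179 178 168 137]
242 [179 180 181 180 180 180 169 145 112  91  88  88  86  91  89  88  90  90
  89  89  90 105 134 162 177 179 178 176 160 131]
244 [181 182 182 180 182 180 167 139 104  88  86  88  90  90  91  88  89  89
  89  89  91 110 143 169 177 179 179 174 157 124]
246 [182 182 181 182 180 176 159 129 100  90  88  89  89  90  90  90  89  88
  89  87  91 115 149 172 179 180 178 172 146 114]
248 [181 179 181 180 178 173 154 124  97  90  87  88  89  90  89  89  89  90
  89  89  96 122 153 171 179 180 178 168 142 107]
250 [181 180 180 179 179 171 152 121  98  89  91  88  89  88  88  87  87  88
  86  87  9
[... 1310 characters left out ...]
120 123 126 119
  99  89  84  86  86  85  84  84  84  84  85  84]
274 [120 123 129 131 128 124 126 129 129 129 128 127 128 126 129 133 131 124
 119 112 104  99  94  90  87  85  84  86  85  83]
276 [146 146 147 142 133 118 111 114 118 121 122 124 123 121 121 119 118 131
 141 141 141 139 132 125 115 105  96  89  86  85]
278 [146 146 149 146 136 124 113 112 112 114 112 114 113 112 111 113 121 135
 144 146 147 145 146 146 143 139 130 120 109  98]
280 [138 143 146 148 143 139 132 129 131 126 118 112 112 116 121 127 135 142
 145 146 146 147 146 144 143 141 140 142 135 128]
282 [128 131 134 140 142 142 142 140 133 116 102  96  97 104 121 134 142 144
 144 144 145 141 137 134 129 128 131 131 132 132]
```

```bash
python3 -m pendant '{"delta_rot":[[0,0,0],[0,0,0],[0,0,0],[0,0,0],[0,0,0],[0,0,0],[0,0,0],[0,0,0],[0,0,0],[0,0,0]],"offset":[[0,1.5,0],[0,1.5,4],[0,1.5,8],[0,1.5,12],[0,1.5,14],[0,1.5,15],[0,1.5,16],[0,1.5,17],[0,1.5,17.5],[0,1.5,18]],"hand":[1,1,1,1,1,1,1,1,1,1]}' 35
python3 - <<'E'
from h import *
s=r.get_image("side");im=s["img"];st=r.state();print(st["contact_force"],st["ft_torque"])
g=cv2.cvtColor(im,cv2.COLOR_RGB2GRAY)
print("    ",np.arange(358,388))
for y in list(range(240,252,4))+list(range(252,274,2)): print(y,g[y,358:388])
E
```

```text
t: 13.55
position: [0.5112, -0.2093, 0.1227]
ee_rot: [0.0, 0.707, 0.707, 0.0]
contact_force: [-0.7, -0.0, -3.0]
grip_width: 0.0232
grip_force: 34.9
[-0.08980867 -0.07171262 -1.49830537] [-0.03791867 -0.05596529  0.04210364]
     [358 359 360 361 362 363 364 365 366 367 368 369 370 371 372 373 374 375
 376 377 378 379 380 381 382 383 384 385 386 387]
240 [180 180 181 181 174 157 122  82  58  51  52  51  52  52  53  52  54  53
  52  50  54  78 119 155 175 181 180 179 169 141]
244 [183 182 184 184 181 168 137  94  66  60  59  56  57  57  59  58  56  58
  57  61  78 114 151 172 181 181 181 174 157 126]
248 [181 181 182 181 176 161 129 101  88  84  81  83  83  80  79  82  81  80
  82  91 118 151 173 180 182 181 179 171 144 111]
252 [180 179 181 180 173 149 116  93  87  88  91  89  86  79  72  67  68  69
  69  72  86 102 116 123 128 129 127 117  97  77]
254 [169 169 164 163 154 134 106  91  87  89  90  88  81  68  57  55  56  59
  59  61  60  61  61  62  63  61  61  59  56  56]
256 [132 131 127 124 118 106  92  88  89  88  88  85  74  65  66  78  86  90
  92  93  90  88  84  80  82  82  83
[... 239 characters left out ...]
62 [50 51 50 47 48 46 49 49 50 50 50 50 50 50 49 48 48 49 51 50 51 52 50 50
 49 50 47 50 49 47]
264 [46 48 50 55 60 67 73 76 74 75 78 81 81 81 83 83 83 83 82 80 79 78 79 75
 74 75 72 69 68 67]
266 [ 67  74  75  85  98 111 116 113 104 101 102 105 105 104 103 103 111 113
 108  96  88  86  86  87  88  85  87  86  86  86]
268 [ 84  88  85  91 100 110 116 117 114 108 103 100 101 103 106 112 118 118
 111  99  90  87  85  86  87  86  86  85  85  86]
270 [ 86  88  85  87  94 105 113 118 122 121 118 115 115 117 122 124 120 111
  98  91  86  85  86  85  87  86  87  86  86  85]
272 [ 90  91  92  98 107 121 129 125 120 117 116 113 112 117 119 125 129 118
 100  90  86  87  84  86  86  85  86  87  87  84]
```

```bash
python3 -m pendant '{"delta_rot":[[0,0,0],[0,0,0],[0,0,0],[0,0,0],[0,0,0],[0,0,0],[0,0,0],[0,0,0],[0,0,0],[0,0,0]],"offset":[[0,0,0.4],[0,0,0.8],[0,0,1.2],[0,0,1.6],[0,0,2],[0,0,2.3],[0,0,2.6],[0,0,3],[0,0,3.5],[0,0,4]],"hand":[1,1,1,1,1,1,1,1,1,1]}' 35
python3 - <<'E'
from h import *
st=r.state();print(st["contact_force"],st["ft_torque"],st["position"])
E
```

```text
t: 14.85
position: [0.5111, -0.2093, 0.1186]
ee_rot: [-0.0, 0.707, 0.707, -0.0]
contact_force: [-0.1, -0.5, -1.9]
grip_width: 0.023
grip_force: 34.9
[-0.10873217 -0.53486962 -1.92628542] [-0.01909101 -0.06755926  0.04362723] [ 0.51114015 -0.20928199  0.11859148]
```

```bash
python3 -m pendant '{"delta_rot":[[0,0,0],[0,0,0],[0,0,0],[0,0,0],[0,0,0],[0,0,0],[0,0,0],[0,0,0],[0,0,0],[0,0,0]],"offset":[[0,0,0.6],[0,0,1.2],[0,0,1.8],[0,0,2.4],[0,0,3],[0,0,3.6],[0,0,4.2],[0,0,4.8],[0,0,5.4],[0,0,6]],"hand":[1,1,1,1,1,1,1,1,1,1]}' 50
```

```text
t: 16.1
position: [0.5113, -0.2094, 0.113]
ee_rot: [0.0, 0.707, 0.707, 0.0]
contact_force: [-0.9, 1.0, 2.4]
grip_width: 0.0232
grip_force: 49.9
```

```bash
python3 -m pendant '{"delta_rot":[[0,0,0],[0,0,0],[0,0,0],[0,0,0],[0,0,0],[0,0,0],[0,0,0],[0,0,0],[0,0,0],[0,0,0]],"offset":[[0,0,0.4],[0,0,0.8],[0,0,1.2],[0,0,1.6],[0,0,2],[0,0,2.4],[0,0,2.8],[0,0,3.2],[0,0,3.6],[0,0,4]],"hand":[1,1,1,1,1,1,1,1,1,1]}' 50
```

```text
t: 17.35
position: [0.5115, -0.2096, 0.1104]
ee_rot: [0.001, 0.707, 0.708, 0.0]
contact_force: [-3.5, 2.7, 10.8]
grip_width: 0.0229
grip_force: 50.0
```

```bash
python3 -m pendant '{"delta_rot":[[0,0,0],[0,0,0],[0,0,0],[0,0,0],[0,0,0],[0,0,0],[0,0,0],[0,0,0],[0,0,0],[0,0,0]],"offset":[[0,0,0.3],[0,0,0.6],[0,0,0.9],[0,0,1.2],[0,0,1.5],[0,0,1.8],[0,0,2.1],[0,0,2.4],[0,0,2.7],[0,0,3]],"hand":[1,1,1,1,1,1,1,1,1,1]}' 50
```

```text
t: 18.6
position: [0.5115, -0.2096, 0.1074]
ee_rot: [0.001, 0.707, 0.708, 0.0]
contact_force: [-3.9, 2.3, 10.1]
grip_width: 0.0228
grip_force: 50.0
```

```bash
python3 -m pendant '{"delta_rot":[[0,0,0],[0,0,0],[0,0,0],[0,0,0],[0,0,0],[0,0,0],[0,0,0],[0,0,0],[0,0,0],[0,0,0]],"offset":[[0,0,0.2],[0,0,0.4],[0,0,0.6],[0,0,0.8],[0,0,1],[0,0,1.2],[0,0,1.4],[0,0,1.6],[0,0,1.8],[0,0,2]],"hand":[1,1,1,1,1,1,1,1,1,1]}' 50
```

```text
t: 19.85
position: [0.5118, -0.2099, 0.1067]
ee_rot: [0.001, 0.707, 0.708, 0.0]
contact_force: [-5.9, 3.3, 17.9]
grip_width: 0.0227
grip_force: 50.1
```

```bash
python3 -m pendant '{"delta_rot":[[0,0,0],[0,0,0],[0,0,0],[0,0,0],[0,0,0],[0,0,0],[0,0,0],[0,0,0],[0,0,0],[0,0,0]],"offset":[[0,0,0.1],[0,0,0.2],[0,0,0.3],[0,0,0.4],[0,0,0.5],[0,0,0.6],[0,0,0.7],[0,0,0.8],[0,0,0.8],[0,0,0.8]],"hand":[1,1,1,1,1,1,1,1,1,1]}' 50
```

```text
t: 21.1
position: [0.5119, -0.21, 0.1066]
ee_rot: [0.001, 0.707, 0.708, -0.0]
contact_force: [-7.0, 2.4, 19.8]
grip_width: 0.0229
grip_force: 50.1
```

```bash
python3 -m pendant '{"delta_rot":[[0,0,0],[0,0,0],[0,0,0],[0,0,0],[0,0,0],[0,0,0],[0,0,0],[0,0,0],[0,0,0],[0,0,0]],"offset":[[0,0,-3],[0,0,-7],[0,0,-13],[0,0,-20],[0,0,-28],[0,0,-36],[0,0,-42],[0,0,-42],[-15,1,-42],[-40,4,-42]],"hand":[1,1,1,1,1,1,1,1,1,1]}' 40
python3 -m pendant '{"delta_rot":[[0,0,0],[0,0,0],[0,0,0],[0,0,0],[0,0,0],[0,0,0],[0,0,0],[0,0,0],[0,0,0],[0,0,0]],"offset":[[-30,3,0],[-60,6,0],[-90,9,0],[-120,12,0],[-145,14,0],[-165,16,0],[-175,16.5,0],[-178.5,16.5,0],[-178.5,16.5,0],[-178.5,16.5,0]],"hand":[1,1,1,1,1,1,1,1,1,1]}' 40
python3 - <<'E'
from h import *
st=r.state();print(st["position"],st["contact_force"])
s=r.get_image("side");g=cv2.cvtColor(s["img"],cv2.COLOR_RGB2GRAY)
# block hole centre & punch nose
print(proj(s,[[.5319,-.4278,.042],[.5319,-.4278,.118],[.5319,-.4278,.154]]).round(1))
print("    ",np.arange(340,376))
for y in (160,164,168,172,174,176,178,180,182,184,186,190,206,208,210,212,214,216,218): print(y,g[y,340:376])
# cap rows
print("cap",np.arange(358,380))
for y in range(262,284,2): print(y,g[y,358:380])
E
```

```text
t: 22.35
position: [0.5152, -0.2502, 0.1445]
ee_rot: [-0.0, 0.706, 0.708, -0.0]
contact_force: [1.1, -0.1, -1.6]
grip_width: 0.0232
grip_force: 40.1
t: 23.6
position: [0.532, -0.4271, 0.1449]
ee_rot: [-0.0, 0.707, 0.708, 0.0]
contact_force: [0.1, 0.1, -2.3]
grip_width: 0.0231
grip_force: 40.1
[ 0.53200654 -0.42714809  0.14491493] [ 0.09654845  0.07634033 -2.30305048]
[[355.8 210.6]
 [358.1 175. ]
 [359.3 157. ]]
     [340 341 342 343 344 345 346 347 348 349 350 351 352 353 354 355 356 357
 358 359 360 361 362 363 364 365 366 367 368 369 370 371 372 373 374 375]
160 [ 42  41  42  43  41  41  41  43  50  62  72  77  76  71  68  66  64  61
  60  61  62  61  62  65  83 104 127 143 157 160 160 163 169 172 175 175]
164 [ 54  61  69  73  82 101 112 118 120 142 177 196 178 136 100  85  85  88
  87  86  87  87  88 100 136 180 206 214 215 217 215 216 216 216 216 215]
168 [170 171 172 173 171 172 173 172 170 167 170 177 161 126  92  86  85  86
  87  85  86  86  89 108 149 187 209 215 215 216 216 215 215 216 216 215]
172 [173 173 174 173 174 172 172 172 171 169 164 166 149 114  90  85  84  87
  
[... 2730 characters left out ...]
7 114 108 102  98
  92  86  83  84]
270 [ 83  83  85  91 102 114 114 108 101  97  97  99  99  99 101 105 112 113
 104  91  84  81]
272 [ 85  86  89  91  95 100 107 114 113 109 105 102 102 105 110 111 112 106
  97  88  85  81]
274 [113 118 123 125 121 111 104 105 109 112 110 108 106 112 114 111 110 108
 109 108 100  94]
276 [139 142 140 137 127 113 105 104 103 104 105 105 103 102 104 104 110 124
 135 137 135 132]
278 [141 141 141 139 132 120 110 107 107 110 109 108 107 108 107 109 117 129
 137 141 141 141]
280 [135 137 141 141 138 133 125 124 125 121 114 107 106 112 116 123 130 136
 139 141 141 141]
282 [124 126 128 134 136 137 135 135 127 114  96  91  92 101 116 130 135 140
 139 140 138 135]
```

```bash
python3 -m pendant '{"delta_rot":[[0,0,0],[0,0,0],[0,0,0],[0,0,0],[0,0,0],[0,0,0],[0,0,0],[0,0,0],[0,0,0],[0,0,0]],"offset":[[0,1,15],[0,1,30],[0,1,45],[0,1,60],[0,1,70],[0,1,75],[0,1,79],[0,1,82],[0,1,85],[0,1,88]],"hand":[1,1,1,1,1,1,1,1,1,1]}' 40
python3 -c "
from h import *
st=r.state();print(st['contact_force'],st['ft_torque'])"
```

```text
t: 24.9
position: [0.533, -0.4279, 0.057]
ee_rot: [0.0, 0.707, 0.707, 0.0]
contact_force: [-0.1, -0.5, -1.7]
grip_width: 0.0233
grip_force: 40.1
[-0.06436195 -0.52538741 -1.72381721] [-0.02882999 -0.04219268  0.00281426]
```

Nose is in the hole with no contact force. I'll lower the rest of the way.

```bash
python3 -m pendant '{"delta_rot":[[0,0,0],[0,0,0],[0,0,0],[0,0,0],[0,0,0],[0,0,0],[0,0,0],[0,0,0],[0,0,0],[0,0,0]],"offset":[[0,0,4],[0,0,8],[0,0,12],[0,0,16],[0,0,20],[0,0,22],[0,0,23],[0,0,24],[0,0,24.5],[0,0,25]],"hand":[1,1,1,1,1,1,1,1,1,1]}' 40
python3 -c "
from h import *
st=r.state();print(st['contact_force'],st['ft_torque'])"
```

```text
t: 26.15
position: [0.5329, -0.4278, 0.0319]
ee_rot: [0.0, 0.707, 0.707, 0.0]
contact_force: [0.1, -0.6, -1.8]
grip_width: 0.023
grip_force: 40.1
[ 0.10108218 -0.5875084  -1.79602047] [-0.00852067 -0.11204653  0.01319028]
```

```bash
python3 -m pendant '{"delta_rot":[[0,0,0],[0,0,0],[0,0,0],[0,0,0],[0,0,0],[0,0,0],[0,0,0],[0,0,0],[0,0,0],[0,0,0]],"offset":[[0,0,0.5],[0,0,1],[0,0,1],[0,0,1],[0,0,1],[0,0,1],[0,0,1],[0,0,-4],[0,0,-14],[0,0,-30]],"hand":[1,1,0.9,0.8,0.7,0.6,0.55,0.5,0.5,0.5]}' 10
python3 - <<'E'
from h import *
st=r.state();print(st["grip_width"])
s=r.get_image("side");g=cv2.cvtColor(s["img"],cv2.COLOR_RGB2GRAY)
print("    ",np.arange(340,376))
for y in (176,178,180,182,184,188,192,200,206,210,214,218): print(y,g[y,340:376])
E
```

```text
t: 27.4
position: [0.5327, -0.4276, 0.0625]
ee_rot: [-0.0, 0.707, 0.707, 0.0]
contact_force: [-0.4, 0.3, 0.3]
grip_width: 0.0435
grip_force: 0.0
0.04349034036998802
     [340 341 342 343 344 345 346 347 348 349 350 351 352 353 354 355 356 357
 358 359 360 361 362 363 364 365 366 367 368 369 370 371 372 373 374 375]
176 [127  82  52  48  73 114 149 167 173 173 168 166 187 207 216 216 216 215
 211 187 154 122  97  81  70  64  66  68  69  64  57  50  48  52  75 122]
178 [132  87  55  49  75 116 151 167 174 172 168 168 185 202 208 208 206 206
 206 203 199 191 175 145 113  90  75  67  65  57  53  46  45  56  96 151]
180 [131  86  53  49  76 117 152 168 172 172 171 164 164 168 171 170 169 169
 171 172 177 185 195 195 183 163 138 122 122 107  76  54  51  61 104 160]
182 [130  85  53  54  85 130 161 170 172 170 162 156 155 156 159 160 160 161
 161 160 159 160 166 180 198 208 207 202 192 156 102  57  48  60  94 140]
184 [129  85  55  55  89 132 162 172 171 162 143 128 131 141 148 152 155 155
 154 154 151 146 142 156 182 202 212 214 201 159 103  57  50  66  94 119]
188 [164 162 162 163 165 169
[... 328 characters left out ...]
52  52  54  52  54  52
  53  54  59  90 142 187 209 208 190 177 186 206 215 216 214 203 187 186]
206 [115 115 115 115 113 116 114 114 105  89  66  51  51  51  53  54  51  53
  52  53  55  73 103 125 135 139 142 145 148 151 156 164 170 176 179 183]
210 [ 81  95 105 116 121 120 118 109  98  80  64  56  55  54  49  52  52  53
  54  55  63  76  97 111 117 119 120 116 112 104  99  92  94  95 100 105]
214 [122 123 123 122 123 125 121 117 109  97  86  77  73  69  65  65  63  65
  67  70  81  94 108 118 119 124 121 123 118 118 114 115 117 118 121 122]
218 [ 75  75  75  77  79  82  85  85  87  89  92  95  99 100 103 105 106 108
 110 112 113 117 116 117 118 119 116 113 105  96  93  93  98 106 114 116]
```

```bash
python3 -m pendant '{"delta_rot":[[0,0,0],[0,0,0],[0,0,0],[0,0,0],[0,0,0],[0,0,0],[0,0,0],[0,0,0],[0,0,0],[0,0,0]],"offset":[[0,0,-25],[0,0,-65],[0,0,-110],[0,0,-150],[0,-5,-170],[20,-15,-170],[50,-25,-170],[90,-30,-170],[130,-30,-170],[170,-30,-170]],"hand":[0.5,0.6,0.8,1,1,1,1,1,1,1]}' 10
python3 -m pendant '{"delta_rot":[[0,0,0],[0,0,0],[0,0,0],[0,0,0],[0,0,0],[0,0,0],[0,0,0],[0,0,0],[0,0,0],[0,0,0]],"offset":[[40,0,0],[80,0,0],[115,0,0],[150,0,0],[180,0,0],[200,0,0],[210,0,0],[213,0,0],[213,0,25],[213,0,50]],"hand":[1,1,1,1,1,1,1,1,1,1]}' 10
python3 - <<'E'
from h import *
st=r.state();print(st["position"],st["joint_pos"].round(2),st["contact_force"])
s=r.get_image("side");t=r.get_image("top")
p=st["position"]+[0,0,.03];print(proj(s,[p,p+[.015,0,0],p-[.015,0,0]]).round(1),proj(s,[[.509,-.085,.206]]))
g=cv2.cvtColor(s["img"],cv2.COLOR_RGB2GRAY)
for y in range(190,290,5): print(y,g[y,345:425:3])
E
```

```text
t: 28.7
position: [0.5018, -0.2565, 0.2311]
ee_rot: [-0.001, 0.707, 0.707, -0.0]
contact_force: [0.8, -0.0, -0.3]
grip_width: 0.0001
grip_force: 0.0
t: 29.95
position: [0.5027, -0.0457, 0.1814]
ee_rot: [0.0, 0.707, 0.707, 0.0]
contact_force: [1.8, -0.6, -0.9]
grip_width: 0.0001
grip_force: 0.0
[ 0.50271152 -0.04566889  0.1814149 ] [-0.25 -0.07  1.84 -0.    1.37 -0.25] [ 1.78245367 -0.62432593 -0.8568782 ]
[[387.3 273.3]
 [373.6 272.6]
 [400.9 274. ]] [[380.1670335  254.84949435]]
190 [59 59 62 62 60 61 63 62 65 63 65 63 55 35 33 31 32 31 31 34 30 31 30 33
 30 32 32]
195 [43 45 44 44 43 41 42 44 40 41 40 39 40 38 38 42 38 42 38 41 42 40 42 42
 42 41 42]
200 [173 151  57  46  44  41  53  64  60  59  54  51  51  48  48  45  42  45
  43  44  41  39  42  38  38  38  41]
205 [125 119  54  47  49  46  69  85  84  86  87  84  86  86  84  85  86  83
  84  85  85  84  86  83  84  84  83]
210 [134 107  53  49  48  56  67  66  66  66  64  65  64  66  66  68  56  50
  42  45  64  64  64  65  65  66  65]
215 [127 122 112 103 103 106 113  62  63  63  63  65  63  64  64  65  66  55
  50 121  68  65 
[... 876 characters left out ...]
4 195 195]
260 [156 110 126 110  86  68  58  58  55  56  64  62  47  42  48  46  46  43
  87 182 193 194 194 195 195 197 196]
265 [103  64  52  52  55  67  77 107 129 113  90  87  45  43  49  47  47  43
  48  47  58 119 182 194 195 194 196]
270 [ 48  67  86  92  92  94 127 113 111 112 127  91  49  46  47  48  45  51
 113 105  73  54  48 128 208 206 204]
275 [ 88  93  98 121 144 153 127 117 115 119 131 136  93  73  73  70  62  64
 113 118  93 112  71  48 112 131 118]
280 [ 98 134 157 150 148 158 149 140 121 133 153 158 158 153 138  96  90  90
 114 118 109 121  82  47 109 131  85]
285 [ 96 136 124 113 114 126 132 148 141 149 142 140 118 129 127 128 102 109
 119 114 115  81  50  84 124 131 129]
```

```bash
python3 -m pendant '{"delta_rot":[[0,0,0],[0,0,0],[0,0,0],[0,0,0],[0,0,0],[0,0,0],[0,0,0],[0,0,0],[0,0,0],[0,0,0]],"offset":[[0,0,10],[0,0,22],[-18,0,22],[-30,0,22],[-42,0,22],[-54,0,22],[-66,0,22],[-78,0,22],[-90,0,22],[-100,0,22]],"hand":[1,1,1,1,1,1,1,1,1,1]}' 10
python3 - <<'E'
from h import *
st=r.state();print(st["position"],st["contact_force"])
s=r.get_image("side");t=r.get_image("top");np.save("s2.npy",s["img"]);np.save("t2.npy",t["img"])
print(proj(s,[[.509,-.128-.117*np.cos(a),.097+.117*np.sin(a)] for a in(1.57,1.2,1.0)]),proj(s,[st["position"]+[0,0,.03]]))
g=cv2.cvtColor(s["img"],cv2.COLOR_RGB2GRAY)
for y in range(215,300,5): print(y,g[y,325:425:4])
E
```

```text
t: 31.3
position: [0.5022, -0.1454, 0.1595]
ee_rot: [-0.0, 0.707, 0.707, -0.0]
contact_force: [0.7, 1.2, 0.2]
grip_width: 0.0003
grip_force: 0.6
[ 0.50223025 -0.1454493   0.15947012] [0.71752206 1.15258012 0.24062468]
[[379.7434476  227.96670466]
 [378.38362888 214.23056515]
 [377.38008236 212.22310306]] [[383.15784306 236.16448912]]
215 [185 166 112 120 126 128 117  88  80 115 126  71  54  47  42  42  46  40
  44  48  48 170 181 182 180]
220 [183 153  75  74  75  73  73  73  78  86  94  59  65  53  39  44  43  44
  51  49  55 178 184 184 183]
225 [184 147  72  74  73  74  74  74  73  68  56  45  43  42  44  44  46  48
  50  51  65 183 184 184 191]
230 [184 144  75  74  75  74  72  63  46  51  75  98 103  62  43  45  43  46
  47  53  94 183 184 183 183]
235 [185 179 166 146 128  96  51  56 104 112 113 113 114  86  52  53  43  90
  61  47 132 183 183 185 185]
240 [184 184 183 183 175  60 105 160 161 159 156 153 146 159 162 160 114 105
 105  80  52 173 184 184 184]
245 [186 184 185 185  87  93 161 161 158 161 161 160 161 160 159 157 119 121
 123 123 100  82 183 184 183]
250 [186 186 18
[... 354 characters left out ...]
 148 121 110 110 110 113 133
 142 160 160  58 151 185 184]
270 [184 190 216 145  53 109 109 108 109 116 139 127 135 120 110 109 109 108
 132 133 107  53 187 195 192]
275 [184 189 216 128  69  75 110 126 160 166 132 133 134 158 128 110 109 108
 114 129  56  88 112 123 126]
280 [183 191 215 106 119  56 110 165 163 173 155 137 154 174 172 168 125 109
 104  60  93 123 122 125 117]
285 [183 195 215  74 113 122  66  67 118 149 154 155 164 161 137 146 135  88
  48  88 174 137 112 118 125]
290 [184 198 212  70  66  96 104 107  55  53  73  80  85  88  91  61  50  71
 110  71  56 103 104 110 125]
295 [186 196 214  85  67  67  69  96 124  64  49  48  47  47  46  81 119  88
  67  49  49  81 124 116  59]
```

```bash
python3 -m pendant '{"delta_rot":[[0,0,0],[0,0,0],[0,0,0],[0,0,0],[0,0,0],[0,0,0],[0,0,0],[0,0,0],[0,0,0],[0,0,0]],"offset":[[-13,0,0],[-25,0,1.5],[-33,0,6],[-40,0,12],[-47,0,18],[-53,0,25],[-59,0,32],[-64,0,40],[-68,0,48],[-72,0,56]],"hand":[1,1,1,1,1,1,1,1,1,1]}' 10
```

```text
t: 32.65
position: [0.5026, -0.217, 0.1032]
ee_rot: [-0.0, 0.707, 0.707, -0.0]
contact_force: [-0.2, 0.5, 0.6]
grip_width: 0.0004
grip_force: 0.5
```

```bash
python3 -m pendant '{"delta_rot":[[0,0,0],[0,0,0],[0,0,0],[0,0,0],[0,0,0],[0,0,0],[0,0,0],[0,0,0],[0,0,0],[0,0,0]],"offset":[[-2,0,5],[-3,0,10],[-4,0,14],[-5,0,18],[-5,0,21],[-6,0,24],[-6,0,26],[-6,0,28],[-6,0,29],[-6,0,30]],"hand":[1,1,1,1,1,1,1,1,1,1]}' 10
python3 - <<'E'
from h import *
st=r.state();print(st["position"],st["contact_force"])
s=r.get_image("side")
g=cv2.cvtColor(s["img"],cv2.COLOR_RGB2GRAY)
print(proj(s,[[.509,-.128-.117*np.cos(a),.097+.117*np.sin(a)] for a in(.2,.1,0)]))
for y in range(215,300,5): print(y,g[y,325:425:4])
E
```

```text
t: 33.9
position: [0.5027, -0.2229, 0.0739]
ee_rot: [0.0, 0.707, 0.707, -0.0]
contact_force: [0.2, 0.5, 1.7]
grip_width: 0.0002
grip_force: 0.4
[ 0.50269929 -0.22288082  0.07386002] [0.1993168  0.54257242 1.724163  ]
[[372.70252243 235.26355572]
 [372.12982116 240.77721291]
 [371.57319694 246.69971353]]
215 [176 164 109 113 118 117 113  85  68  44  41  46  44  51 105  67  45  42
  45  42  46  81  81  86  87]
220 [182 151  73  72  71  72  72  72  64  50  47  46  45  49  66  44  43  44
  48  43  49 175 181 182 179]
225 [182 145  71  73  73  74  73  74  72  72  71  48  40  55  57  41  43  48
  49  49  64 180 182 181 190]
230 [183 142  74  73  75  73  74  73  71  70  72  61  43  44  44  43  48  49
  53  49  95 180 181 183 182]
235 [182 177 165 142 128 105  89  76  75  74  73  72  43  48  46  41  57  50
  48  52 133 182 182 181 182]
240 [183 182 182 182 183 184 184 184 181 138  79  80  45  47  48 122  82  62
  61  62 172 182 182 181 181]
245 [184 182 183 182 183 183 182 178 155 100  53  53  46  45  46 159  87  90
  93  92 178 182 180 182 182]
250 [184 183 182 181 183 165  78  93 154 184 2
[... 323 characters left out ...]
 202 174 162 163 165 167 186
 193  93 146 184 182 181 182]
270 [183 189 213  77 166 165 163 165 164 172 194 182 190 174 163 162 163 161
 186 143 105 194 191 196 193]
275 [183 186 215  81 108 163 164 181 212 219 188 189 190 210 182 165 163 162
 168 139  63 120 112 123 124]
280 [181 189 213  95  57 130 216 218 216 223 210 193 209 223 221 219 178 163
 161  71  95 123 124 122 119]
285 [181 193 212  74  95  58 116 176 186 204 210 209 217 214 189 203 197 159
  71  69 172 134 110 116 124]
290 [183 197 211  73  69  92  69  54  91 152 177 178 181 201 191 152  84  55
  84  70  56 103 104 112 124]
295 [183 193 212  83  67  69  71  90  98  60  55  53  54  54  55  60  89  85
  68  49  48  81 124 117  61]
```

Cover is nearly shut and the reaction is light. I'll press down until the rim takes a firm force.

```bash
python3 -m pendant '{"delta_rot":[[0,0,0],[0,0,0],[0,0,0],[0,0,0],[0,0,0],[0,0,0],[0,0,0],[0,0,0],[0,0,0],[0,0,0]],"offset":[[0,0,0.6],[0,0,1.2],[0,0,1.8],[0,0,2.4],[0,0,3],[0,0,3.5],[0,0,4],[0,0,4.5],[0,0,5],[0,0,5.5]],"hand":[1,1,1,1,1,1,1,1,1,1]}' 10
```

```text
t: 35.2
position: [0.5027, -0.2228, 0.0683]
ee_rot: [-0.0, 0.707, 0.707, 0.0]
contact_force: [-0.3, -0.7, 1.1]
grip_width: 0.0002
grip_force: 0.4
```

```bash
python3 -m pendant '{"delta_rot":[[0,0,0],[0,0,0],[0,0,0],[0,0,0],[0,0,0],[0,0,0],[0,0,0],[0,0,0],[0,0,0],[0,0,0]],"offset":[[0,0,0.3],[0,0,0.6],[0,0,0.9],[0,0,1.2],[0,0,1.5],[0,0,1.8],[0,0,2.1],[0,0,2.4],[0,0,2.7],[0,0,3]],"hand":[1,1,1,1,1,1,1,1,1,1]}' 10
```

```text
t: 36.45
position: [0.5026, -0.2228, 0.0653]
ee_rot: [-0.0, 0.707, 0.707, -0.0]
contact_force: [0.3, -0.6, 0.6]
grip_width: 0.0004
grip_force: 0.4
```

```bash
python3 -m pendant '{"delta_rot":[[0,0,0],[0,0,0],[0,0,0],[0,0,0],[0,0,0],[0,0,0],[0,0,0],[0,0,0],[0,0,0],[0,0,0]],"offset":[[0,0,0.3],[0,0,0.6],[0,0,0.9],[0,0,1.2],[0,0,1.5],[0,0,1.8],[0,0,2.1],[0,0,2.4],[0,0,2.7],[0,0,3]],"hand":[1,1,1,1,1,1,1,1,1,1]}' 10
python3 - <<'E'
from h import *
s=r.get_image("side");g=cv2.cvtColor(s["img"],cv2.COLOR_RGB2GRAY)
for y in range(235,300,5): print(y,g[y,325:425:4])
E
```

```text
t: 37.7
position: [0.5026, -0.2228, 0.0623]
ee_rot: [-0.0, 0.707, 0.707, -0.0]
contact_force: [0.2, -1.2, 1.0]
grip_width: 0.0009
grip_force: 0.4
235 [184 176 165 142 129 107  92  79  75  72  75  51  44  46  45  41  46  50
  47  52 133 182 183 183 183]
240 [181 181 181 182 183 183 182 184 182 181 174 135  44  47  44  47  76  58
  56  59 173 180 182 181 181]
245 [182 185 184 183 183 183 182 182 184 150 132 131  45  45  45 112  85  89
  93  92 181 180 181 182 182]
250 [184 183 182 183 183 183 182 179 169 103  55  54  46  50  47 156  85  90
  91 101 180 182 183 183 183]
255 [182 181 182 182 181 161  79  93 142 159 168 160  45  46  46  77  70  88
  90 117 183 182 181 183 181]
260 [180 182 181 181 109 108 170 182 169 164 164 159 130 135 121 184 158  86
  72 167 181 182 183 182 183]
265 [183 183 182 118 104 184 164 162 163 163 172 202 175 162 162 162 166 183
 125  95 183 184 182 181 182]
270 [183 189 214  79 173 164 163 163 164 171 192 181 188 173 163 162 161 162
 184  86 124 194 193 195 191]
275 [182 187 215  73 149 161 163 179 212 218 185 187 189 209 180 162 162 162
 167 132  62 119 110 123 123]
280 [182 189 214  76  69 159 214 218 215 221 208 191 208 222 221 218 176 161
 166  87  94 123 121 123 118]
285 [183 193 212  73  58  68 177 181 186 203 209 209 215 213 187 200 195 168
 104  53 171 136 113 117 122]
290 [183 197 210  72  67  71  55  72 149 179 187 184 187 206 196 182 127  60
  54  62  56 102 105 110 125]
295 [182 194 213  84  66  68  70  78  80  55  56  55  57  56  55  54  69  72
  66  52  46  80 123 115  57]
```

```bash
python3 -m pendant '{"delta_rot":[[0,0,0],[0,0,0],[0,0,0],[0,0,0],[0,0,0],[0,0,0],[0,0,0],[0,0,0],[0,0,0],[0,0,0]],"offset":[[0,0,0.3],[0,0,0.6],[0,0,0.9],[0,0,1.2],[0,0,1.5],[0,0,1.8],[0,0,2.1],[0,0,2.4],[0,0,2.7],[0,0,3]],"hand":[1,1,1,1,1,1,1,1,1,1]}' 10
```

```text
t: 39.0
position: [0.5028, -0.2228, 0.0601]
ee_rot: [0.0, 0.707, 0.707, 0.0]
contact_force: [-2.8, 0.8, 8.9]
grip_width: 0.0005
grip_force: 4.1
```

```bash
python3 -m pendant '{"delta_rot":[[0,0,0],[0,0,0],[0,0,0],[0,0,0],[0,0,0],[0,0,0],[0,0,0],[0,0,0],[0,0,0],[0,0,0]],"offset":[[0,0,0.2],[0,0,0.4],[0,0,0.6],[0,0,0.8],[0,0,1],[0,0,1],[0,0,1],[0,0,1],[0,0,1],[0,0,1]],"hand":[1,1,1,1,1,1,1,1,1,1]}' 10
python3 -m pendant '{"delta_rot":[[0,0,0],[0,0,0],[0,0,0],[0,0,0],[0,0,0],[0,0,0],[0,0,0],[0,0,0],[0,0,0],[0,0,0]],"offset":[[0,0,-3],[0,0,-15],[0,0,-40],[0,0,-75],[0,0,-110],[0,-20,-130],[0,-50,-130],[0,-80,-130],[0,-100,-130],[0,-100,-130]],"hand":[1,1,1,1,1,1,1,1,1,1]}' 10
python3 - <<'E'
from h import *
s=r.get_image("side");t=r.get_image("top");st=r.state();print(st["contact_force"])
g=cv2.cvtColor(s["img"],cv2.COLOR_RGB2GRAY)
c=[.509,-.186]
for z in(.0945,.0985,.104):
  pr=[proj(s,[[c[0]+.05*np.cos(a),c[1]+.05*np.sin(a),z]])[0].round(1).tolist() for a in(0,np.pi/2,np.pi,-np.pi/2)];print(z,pr)
for y in range(235,300,4): print(y,g[y,325:425:4])
print("punch");
for y in range(176,192,3): print(y,g[y,344:372:2])
h=cv2.cvtColor(t["img"],cv2.COLOR_RGB2HSV);m=((h[:,:,0]>100)&(h[:,:,0]<118)&(h[:,:,1]>140))[130:170,295:340];print("bottle cap px",m.sum(),np.argwhere(m).mean(0)+[130,295])
E
```

```text
t: 40.25
position: [0.5029, -0.2228, 0.0599]
ee_rot: [0.0, 0.707, 0.708, 0.0]
contact_force: [-4.7, 2.1, 11.7]
grip_width: 0.0005
grip_force: 6.0
t: 41.5
position: [0.4021, -0.2229, 0.1888]
ee_rot: [0.0, 0.707, 0.707, 0.0]
contact_force: [-0.6, 0.6, -0.1]
grip_width: 0.0003
grip_force: 0.0
[-0.21884961 -1.32143418  0.22666922]
0.0945 [[337.3, 271.0], [372.5, 296.3], [406.8, 274.6], [371.5, 251.6]]
0.0985 [[337.4, 268.8], [372.7, 294.1], [407.1, 272.4], [371.7, 249.5]]
0.104 [[337.5, 265.9], [373.0, 291.1], [407.5, 269.5], [372.0, 246.6]]
235 [179 173 161 140 127 106  90  79  75  76  74  76  78 174 179 178  64  56
  56  57 131 179 178 179 180]
239 [177 179 178 178 178 179 179 176 173 165 150 134 120 177 180 177  75  64
  62  63 161 178 178 178 178]
243 [178 177 179 179 179 180 179 178 179 179 179 180 179 177 180 173  88  89
  84  86 173 178 179 176 178]
247 [179 180 179 179 179 178 181 180 181 127 106 111 117 164 180 170  86  89
  89  95 176 178 179 177 179]
251 [180 178 180 178 178 178 178 174 164  99  56  57  59 134 172 158  87  90
  89 103 178 179 179 178 178]
255 [178 178 177 177 
[... 986 characters left out ...]
 182 171 180 197 179 152  93  51
  55  62  51  95 107 106 119]
295 [180 190 208  80  68  68  68  74  76  53  53  56  58  56  54  55  65  63
  65  47  48  80 119 113  58]
299 [178 191 210 142  67  69  66 115 118  68  54  54  56  56  55  98 120  85
  64  46  47 123 122 117  54]
punch
176 [178 180 179 172 189 220 220 214 159 101  72  67  73  92]
179 [177 177 176 175 177 196 191 193 199 200 155 100  87 105]
182 [179 177 178 167 159 164 166 165 165 170 204 214 211 194]
185 [177 178 175 139 116 135 145 146 140 133 184 214 219 211]
188 [179 178 178 140  85  85  90  90  87 113 179 206 220 218]
191 [179 179 173 118  62  62  63  66  64 116 190 192 217 216]
bottle cap px 313 [151.72523962 316.93610224]
```

```bash
python3 -c "
from rig import r
print(r.hand_in())"
```

```text
the job is handed in; nothing more can be done
None
```

I pressed the cap home (force rose sharply at the 8 mm stop), stood the punch back in its block and swung the cover shut onto the rim; the bottle looks unmoved, and I handed the job in at about 42 s.

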